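# Unlock the specimen lock box and open its drawer

## Task

Take the steel key out of its wooden block, put it into the keyhole on top of the grey lock box and feel, with light pressure and small turns, for the point where it drops fully home with its collar down on the lock plate; never force it. Turn it clockwise to draw the hidden bolt, leave the key standing in the lock, and pull the drawer at least 6 cm open by its tab. Leave the other things on the bench alone.

Things in the scene. Friction and masses are not known exactly. Their poses are not given: they have to be found in the camera images.
- key_grip (a point): Centre of the flat bow of a loose steel key (100 g) standing upright in a wooden block, its collar on the block's top. Bow: 34 mm wide (x), 12 mm thick (y: grasp across this), 32 mm high (z, up). Below this point: underside of a round collar, 22 mm across, at 32 mm; thin stem; flat bit; lower end (key_tip) at 66 mm. A half turn about z leaves the key alike.
- key_tip (a point): Lower end of the key, on its axis, 34 mm below the collar's underside; axes as key_grip. The bit above it is 22 mm wide (x), 6 mm thick (y), 10 mm high; the stem from bit to collar is round, 6 mm across.
- key_block: Fixed wooden block, 75 x 60 x 46 mm, origin under its centre; the key stands in a slot at its middle and comes free when lifted 40 mm.
- lockbox: Fixed grey steel box, 170 (x) x 160 (y) x 92 mm, origin under its centre, with one drawer in its front (-x) and a steel lock plate, 60 x 50 mm, 3 mm proud, at the middle of its top. Key pressing on the lock with more than 40 N damages it.
- keyhole (a point): Centre of the keyhole at the lock plate's upper face, 95 mm above the bench; x from drawer front to back, z up. A slot 25 mm long (x), 9 mm wide (y), chamfered 2 mm, through a plate 8 mm thick. With the tip 18 mm or more below this point the key can turn. Fully home: tip 34 mm below, collar on the plate.
- follower_top (a point): Point on the lock's axis 20 mm below the keyhole. Here, or up to 8 mm deeper, begins an unseen sprung follower: 3 N to start, 5 N after 2 mm, then solid. Its slot, 8.5 mm wide, is turned by an unknown 0.18 to 0.5 rad counter-clockwise (from above) from the keyhole's. With bit and slot in line within 0.1 rad it springs up round the bit, the push vanishes, and the key can go home.
- lock_axis (a point): The lock's axis at the plate's face (same point as keyhole). Clockwise from above, the key at home turns the follower (0.07 N m; light pressure alone does not drag it) and draws the bolt: clear at 0.7 rad from the keyhole slot's direction, solid stop at 1.05; aim at 0.9 (0.1 of slack). The plate then keeps the key in, and it stands by itself.
- drawer_pull (a point): Grip point of the drawer's pull tab, a dark steel fin standing out from the middle of the drawer front: 10 mm thick (y: grasp across this, from above), 30 mm high, reaching 39 mm out from the front. This point: 22 mm out, half-way up, 56 mm above the bench. Axes as the keyhole's; the drawer opens along -x.
- drawer (a joint): How far the drawer is open, m: 0 shut, 0.10 its end stop. Sliding friction about 2 N. While locked it gives 2 mm.
- tweezers: Steel tweezers lying loose on the bench between key block and lock box, 79 x 93 x 14 mm, origin under their middle; a bystander.
- chalk_b: Loose lump of pale rock, 43 x 43 x 24 mm, origin under its middle; a bystander.
Things that resemble listed ones, but are neither listed nor needed, are in the scene too. What is shaped like the part that bears key_grip but green is not meant.

How it is judged:
By the outcome, as a careful person would: the job done as asked, in the order asked, and still so for the second after the job is handed in, with the robot touching nothing.
It also fails if it takes over 67 s, if anything falls off the work surface, if the arm or the gripper's body presses on something with over 40 N, if the wrist force passes 120 N, or if a joint passes its speed limit or range.

## Robot

A 7-joint arm with a two-finger parallel gripper is mounted at the origin on a cart in front of the work surface, level with it; the furniture and walls round the work are solid. World frame = base frame: x ahead of the robot, y to its left, z up, the work surface at z = 0. Lengths are in mm, angles in rad, forces in N, time in s.
With the tool pointing down it reaches from about 400 to 875 mm from the base axis. Payload 4.4 kg.
Tool frame: the origin (TCP) lies on the centre line of the jaws, within the pads' length; the fingertips stand 25 mm ahead of it and the grasp point (between the pads) lies 6 mm ahead of it (ctrl.finger_overhang is the distance from the TCP to the fingertips, in mm); z points along the fingers, y is the line along which they close (so a half turn about z gives the same grasp; the last joint's range is limited). The gripper opens to 85 mm and grips with 20 to 120 N. Pads are 22 mm wide; open, the fingers measure 114 mm over their backs; the gripper's body (76 mm by 85 mm) begins 54 mm behind the grasp point. The pads swing forward as they close: fully open they stand 13 mm farther back than shut.
Start: joints at [1.269, 0.628, 0.038, 1.517, -0.027, 0.996, -0.02], TCP at [151.88, -632.021, 256.313] pointing down, gripper open.
Joint ranges: [-3.06, 3.06], [-0.37, 2.12], [-1.25, 1.32], [0.18, 2.47], [-1.1, 4.24], [0.23, 1.98], [-2.94, 2.94]. Speed limits (rad/s): [2.57, 2.57, 3.14, 3.14, 3.14, 3.14, 3.14].

## Interface

Orientations are given as [roll, pitch, yaw] about the fixed x, y, z axes, in that order (R = Rz(yaw) Ry(pitch) Rx(roll)).
In Python, from cell import ctrl gives the robot as it stands. The module is installed in compiled form; this text tells all that it offers.
- The arm moves only by the tool play_rows, never from a script. Its argument "targets" is a list of rows, each a list of 5 numbers: the closure, from 0 (fully open) to 1 (shut), then the shift along the tool's x, y, z in cm, then the turn about the tool's z in degrees. In form: [[gripper, dx, dy, dz, spin], ...]. A call has 1 to 10 rows; each row is the pose to reach, as a shift and turn from the pose commanded when the call began, along the tool's axes at that moment; what a row does not reach only later rows make up. A row lasts 1/10 s, in which the tool goes at most 50 mm and 8.59 degrees, less where a joint would pass 70% of its speed; a pose out of reach is approached as far as the arm can. A call with a gripper value outside its range is refused whole. The fingers move at their own pace and stop on an object; the grip force is fixed at half the most. Time passes only in rows, so rows that repeat a pose let the fingers close. It gives the time, the measured TCP pose, the force, the opening and the grip force at its end, in the units of the state.
- ctrl.read_state(): the state, without advancing time (a new reading comes with each control period).
- ctrl.get_image(name): name is "scene" or "side" or "wrist"; returns (picture, depth): 420x560x3 uint8, red, green, blue; 420x560 float32, mm along the optical axis (not along the pixel's ray), 0 where there is no reading.
- ctrl.calibration(name): a dict with "vfov" (degrees; the focal length in pixels is half the picture's height over the tangent of half this angle, whatever the lens; pixels are square), "cx", "cy" (the principal point, pixels), "extrinsics" (4x4, takes a point from camera to world coordinates); the wrist camera has in their place "mount" (4x4, takes a point from camera to tool coordinates, whose origin is the TCP and whose axes are the flange's). Camera axes: x right, y down, z forward; pixel columns grow to the right and rows downward; lengths in mm; the calibration is good to about 2 mm. A picture is of the moment at which its call begins: read the wrist's pose just before it. calibration takes no time and is no camera call.
- ctrl.finish_job(): hands the job in; it is judged then, once.
Trained networks look in the newest picture that a camera, given by its name, has taken for a name from the list of things; names that differ only in an ending like _2 or _b are one class to them, and where a whole thing is asked for, a point or a joint stands for the part that bears it (a point fixed in the world has none). Each returns a list of dicts, best first, with "confidence" (0 to 1); they miss things now and then, are a little off and sometimes report something else, mostly with a low value. They report only what shows in the picture. A call takes as long as a camera call. They do not tell look-alikes from the thing itself.
- ctrl.search_frame(camera, name): "bbox" ([left, top, right, bottom] in pixels, round what is visible of it).
- ctrl.trace(camera, name): "pixels" (420x560 bool, what is visible of it) and "bbox" ([left, top, right, bottom] in pixels, round what is visible of it).
The state is a dict: "clock": time; "qpos": joint angles; "qd": joint speeds; "tau": joint torques, N m; "eef_pos": TCP position; "tool_rot": TCP orientation; "force": force on the tool from outside, world axes, zero at the start; "torque": the same for the moment, N m; "width": finger opening in mm; "gripper_force": force on a finger pad.
Only numpy, scipy, OpenCV 4.12 (cv2) and the standard library are available. Lean on these libraries where they do the work, as an engineer would, in place of code of your own. Each camera call takes 0.05 s, during which the arm holds its last target. There are 200 camera calls.

## Working session

There is one attempt and no reset: what is moved stays moved. The work goes in short steps, Python scripts to look and compute and a tool call to move; the robot and the scene stay as the last step left them, time stands still between calls to the robot, and variables do not carry over. Pictures are saved under pics/ and viewed, at most 10 in all, crops included, and the job is handed in when it is done.

Besides the shell and the picture viewer there is one more tool, called after "Call:" as name(argument=value, ...) on one line, values as JSON. play_rows: Moves the arm, as the interface text tells. Its arguments: {"type":"object","properties":{"targets":{"type":"array"}},"required":["targets"]}

```bash
mkdir -p pics
cat > h.py <<'E'
import numpy as np, cv2
from cell import ctrl
from scipy.spatial.transform import Rotation as R
def T():
    s=ctrl.read_state(); M=np.eye(4); M[:3,:3]=R.from_euler('xyz',s['tool_rot']).as_matrix(); M[:3,3]=s['eef_pos']; return M
def shot(n):
    c=ctrl.calibration(n); M=T()@np.array(c['mount']) if n=='wrist' else np.array(c['extrinsics'])
    im,d=ctrl.get_image(n); f=210/np.tan(np.radians(c['vfov']/2))
    v,u=np.mgrid[:420,:560]
    P=np.stack([(u-c['cx'])/f*d,(v-c['cy'])/f*d,d],-1)@M[:3,:3].T+M[:3,3]; P[d==0]=np.nan
    return im,P,M,f,c
def save(im,n): cv2.imwrite('pics/'+n,np.ascontiguousarray(im[...,::-1]))
E
python3 - <<'E'
from h import *
s=ctrl.read_state(); print({k:np.round(v,3) for k,v in s.items()}); print(np.round(T(),3))
ims=[]
for n in ['scene','side']:
    im,P,M,f,c=shot(n); print(n,f,np.round(M,2).tolist()); save(im,n+'0.png'); np.save(n+'0.npy',P)
    for nm in ['key_grip','key_block','lockbox','drawer_pull','tweezers','chalk_b','keyhole']:
        try:
            for r in ctrl.trace(n,nm)[:3]:
                p=r['pixels']; q=P[p]; q=q[~np.isnan(q[:,0])]
                print(n,nm,round(r['confidence'],2),r['bbox'],np.round(np.nanmedian(q,0)),np.round(np.percentile(q,[2,98],axis=0)).tolist())
        except Exception as e: print(nm,e)
im,P,M,f,c=shot('wrist'); save(im,'wrist0.png'); print(np.round(c['mount'],3).tolist(),f)
E
```

```text
{'clock': np.float64(0.0), 'qpos': array([ 1.269,  0.629,  0.038,  1.518, -0.027,  0.996, -0.02 ]), 'qd': array([-0.002,  0.   ,  0.001, -0.001, -0.001, -0.001, -0.001]), 'tau': array([-1.0000e-03, -5.6341e+01,  1.2260e+00, -1.9345e+01,  1.1000e-02,
        1.0000e-02,  0.0000e+00]), 'eef_pos': array([ 151.783, -631.441,  255.374]), 'tool_rot': array([-3.14 , -0.   ,  0.236]), 'force': array([-0.231,  0.506, -1.072]), 'torque': array([-0.029,  0.049,  0.029]), 'gripper_force': np.float64(0.0), 'width': np.float64(85.488)}
[[ 9.72000e-01  2.34000e-01 -0.00000e+00  1.51783e+02]
 [ 2.34000e-01 -9.72000e-01  2.00000e-03 -6.31441e+02]
 [ 0.00000e+00 -2.00000e-03 -1.00000e+00  2.55374e+02]
 [ 0.00000e+00  0.00000e+00  0.00000e+00  1.00000e+00]]
scene 509.13684811530237 [[0.48, -0.54, 0.69, -458.4], [-0.87, -0.3, 0.38, -679.74], [0.0, -0.79, -0.62, 958.89], [0.0, 0.0, 0.0, 1.0]]
scene key_grip 0.81 [266.6, 257.1, 281.1, 282.4] [ 338. -221.   61.] [[327.0, -233.0, 1.0], [362.0, -206.0, 83.0]]
scene key_grip 0.58 [195.2, 151.3, 268.0, 211.3] [584.  58.  87.] [[516.0, -10.0, 1.0], [709.0, 164.
[... 1264 characters left out ...]
152.0, 95.0]]
side drawer_pull 0.92 [256.5, 171.3, 280.8, 208.2] [534.  54.  57.] [[498.0, -8.0, 20.0], [561.0, 142.0, 78.0]]
side tweezers 0.58 [232.2, 236.9, 272.9, 248.6] [ 451. -132.    3.] [[416.0, -165.0, -2.0], [492.0, -109.0, 14.0]]
side chalk_b 0.66 [259.0, 170.0, 282.9, 211.6] [536.  54.  57.] [[498.0, -8.0, 21.0], [565.0, 145.0, 78.0]]
side chalk_b 0.18 [256.9, 158.2, 337.5, 217.9] [608.  21.  72.] [[516.0, -10.0, 3.0], [715.0, 155.0, 95.0]]
side keyhole 0.96 [256.1, 158.2, 338.5, 218.5] [608.  21.  72.] [[516.0, -10.0, 2.0], [714.0, 156.0, 95.0]]
[[-0.001, -0.966, -0.258, 66.182], [1.0, -0.001, -0.0, 0.063], [-0.0, -0.258, 0.966, -118.061], [0.0, 0.0, 0.0, 1.0]] 304.4591507380987
```

View pics/scene0.png

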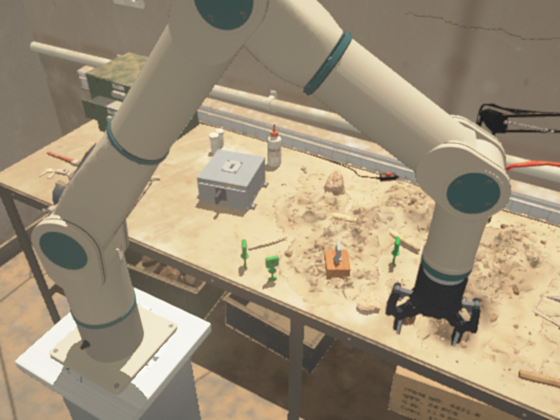

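View pics/side0.png

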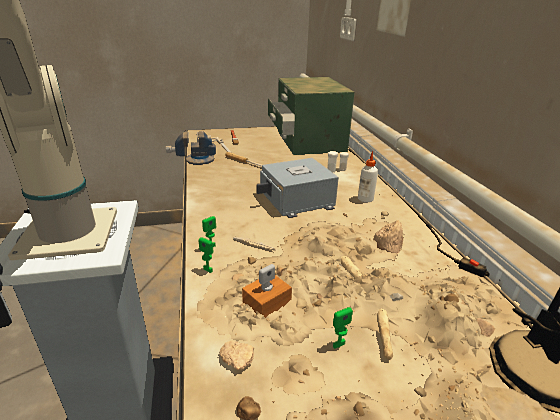

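The steel key stands in the orange block (scene ≈ (338,250), side ≈ (267,278)). The green keys are decoys. The lock box is at side ≈ (298,188), with its drawer tab at (265,188). Next I'll get the box and block poses from depth.

Run:
```python
from h import *
for n in ['scene','side']:
    P=np.load(n+'0.npy').reshape(-1,3)
    def rect(x0,x1,y0,y1,z0,z1):
        q=P[(P[:,0]>x0)&(P[:,0]<x1)&(P[:,1]>y0)&(P[:,1]<y1)&(P[:,2]>z0)&(P[:,2]<z1)]
        print(n,len(q),np.round(q.mean(0),1),cv2.minAreaRect(q[:,:2].astype(np.float32)))
    rect(480,760,-60,200,86,100)
    rect(480,760,-60,200,93.5,100)
    rect(390,510,-410,-300,40,50)
    rect(390,510,-410,-300,60,100)
```

```text
scene 1669 [616.5  79.5  92.3] ((622.2994384765625, 83.3991470336914), (179.85928344726562, 163.73867797851562), 11.856649398803711)
scene 469 [618.4  82.1  94.9] ((618.5101318359375, 82.33872985839844), (170.4578857421875, 157.9794158935547), 11.218193054199219)
scene 422 [ 444.2 -353.2   46. ] ((448.33599853515625, -352.4251403808594), (77.82179260253906, 60.758026123046875), 30.206205368041992)
scene 90 [ 443.8 -353.3   84.9] ((448.1376647949219, -351.3421630859375), (37.27895736694336, 12.124942779541016), 28.259614944458008)
side 1422 [620.6  73.6  91.8] ((621.6547241210938, 85.25202941894531), (173.28567504882812, 167.54586791992188), 11.042582511901855)
side 156 [622.2  82.9  94.7] ((626.1875610351562, 71.75242614746094), (145.81666564941406, 163.03970336914062), 23.089500427246094)
side 758 [ 448.7 -358.3   45.2] ((450.2751159667969, -350.0303649902344), (77.00788879394531, 62.388153076171875), 29.568885803222656)
side 253 [ 449.5 -354.3   81.6] ((450.7247009277344, -350.8830871582031), (34.877132415771484, 11.975967407226562), 30.86235237121582)
```

```bash
cat >> h.py <<'E'
def to(x,y,z,yawdeg):
    "shift in tool axes (cm) and spin (deg) from measured pose to a world TCP target, tool down"
    M=T(); d=M[:3,:3].T@(np.array([x,y,z])-M[:3,3])/10
    yaw=np.degrees(np.arctan2(M[1,0],M[0,0])); sp=-((yawdeg-yaw+180)%360-180)
    s=ctrl.read_state(); print('clk %.1f'%s['clock'],'pos',np.round(s['eef_pos'],1),'yaw %.1f'%yaw,'F',np.round(s['force'],1),'w %.1f'%s['width'],'-> shift cm',np.round(d,2),'spin %.1f'%sp)
E
python3 -c "
from h import *
to(449,-351,220,29.5)"
```

```text
clk 0.8 pos [ 151.9 -632.   256.4] yaw 13.5 F [ 0.2  0.6 -0.5] w 85.4 -> shift cm [ 35.45 -20.39   3.64] spin -16.0
```

Call:
play_rows(targets=[[0, 4, -2.3, 0.4, -2], [0, 8, -4.6, 0.8, -4], [0, 12, -6.9, 1.2, -6], [0, 16, -9.2, 1.6, -8], [0, 20, -11.5, 2, -10], [0, 24, -13.8, 2.4, -12], [0, 28, -16.1, 2.8, -14], [0, 32, -18.4, 3.2, -16], [0, 35.5, -20.4, 3.6, -16], [0, 35.5, -20.4, 3.6, -16]])

```text
clock: 1.85
eef_pos: [455.0, -344.3, 220.0]
tool_rot: [-3.14, -0.005, 0.526]
force: [0.2, 0.7, 0.6]
width: 85.2
gripper_force: 0.0
```

```bash
cat > look.py <<'E'
from h import *
import sys
im,P,M,f,c=shot('wrist'); save(im,sys.argv[1])
np.save('w.npy',P)
E
python3 look.py w1.png
python3 - <<'E'
from h import *
to(449,-351,220,29.5)
P=np.load('w.npy').reshape(-1,3)
for z0,z1 in [(84,100),(40,50)]:
    q=P[(abs(P[:,0]-449)<60)&(abs(P[:,1]+351)<60)&(P[:,2]>z0)&(P[:,2]<z1)]
    print(len(q),np.round(q.mean(0),1),cv2.minAreaRect(q[:,:2].astype(np.float32)))
for r in ctrl.trace('wrist','key_grip')[:3]:
    q=P.reshape(420,560,3)[r['pixels']]; print(r['confidence'],r['bbox'],np.round(np.nanpercentile(q,[5,50,95],axis=0)))
E
```

```text
clk 1.9 pos [ 452.2 -347.5  220.1] yaw 29.9 F [-0.4 -0.3 -0.3] w 85.4 -> shift cm [-0.45  0.14  0.01] spin 0.4
553 [ 453.7 -348.4   93.3] ((452.78125, -349.1370544433594), (33.1411247253418, 11.959213256835938), 30.07729148864746)
3858 [ 454.9 -347.7   46.5] ((452.0542907714844, -349.4402770996094), (75.48651123046875, 60.1547966003418), 29.937942504882812)
0.87 [274.5, 196.7, 295.5, 238.4] [[ 440. -358.   51.]
 [ 454. -348.   93.]
 [ 467. -339.   95.]]
0.86 [80.5, 215.9, 145.3, 257.7] [[ 335. -231.    7.]
 [ 349. -220.   73.]
 [ 357. -207.   83.]]
0.61 [424.2, 157.6, 481.0, 197.5] [[ 545. -473.    9.]
 [ 558. -466.   68.]
 [ 571. -461.   83.]]
```

View pics/w1.png

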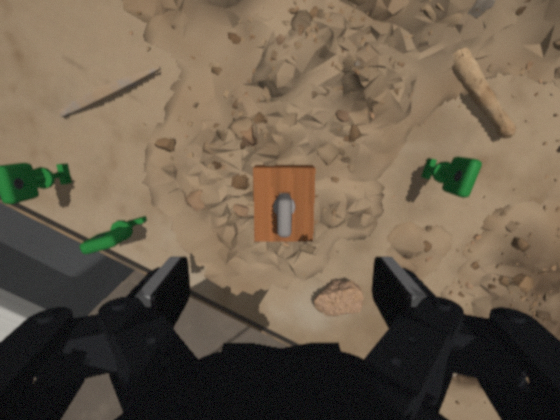

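The wrist view shows the steel key in its orange block at pixel (285,216), in line with the jaws. The arm was still settling, so I'll measure again.

```bash
python3 look.py w1b.png
python3 - <<'E'
from h import *
P=np.load('w.npy').reshape(-1,3)
for z0,z1 in [(84,100),(40,50)]:
    q=P[(abs(P[:,0]-449)<60)&(abs(P[:,1]+351)<60)&(P[:,2]>z0)&(P[:,2]<z1)]
    print(len(q),np.round(q.mean(0),1),cv2.minAreaRect(q[:,:2].astype(np.float32)))
to(450.5,-350.5,84,30)
E
```

```text
573 [ 453.4 -348.7   93.3] ((452.54296875, -349.29730224609375), (33.828773498535156, 11.934934616088867), 29.479591369628906)
3893 [ 455.  -347.7   46.5] ((452.07635498046875, -349.4434814453125), (75.4161148071289, 59.993465423583984), 29.796377182006836)
clk 2.0 pos [ 449.  -351.2  220.3] yaw 29.5 F [ 0.3  0.4 -0.3] w 85.3 -> shift cm [1.800e-01 1.000e-02 1.363e+01] spin -0.5
```

Call:
play_rows(targets=[[0, 0.3, 0, 3, 0], [0, 0.35, 0, 6, 0], [0, 0.35, 0, 9, 0], [0, 0.35, 0, 11.5, 0], [0, 0.35, 0, 13, 0], [0, 0.35, 0, 13.6, 0], [0, 0.35, 0, 13.6, 0], [0, 0.35, 0, 13.6, 0]])

```text
clock: 2.8
eef_pos: [452.4, -350.1, 85.1]
tool_rot: [3.14, -0.0, 0.514]
force: [0.2, -0.7, 0.1]
width: 85.2
gripper_force: 0.0
```

Call:
play_rows(targets=[[0.4, 0, 0, 0, 0], [1, 0, 0, 0, 0], [1, 0, 0, 0, 0], [1, 0, 0, 0, 0], [1, 0, 0, 0, 0], [1, 0, 0, 0, 0], [1, 0, 0, 0, 0], [1, 0, 0, 0, 0]])

```text
clock: 3.6
eef_pos: [452.6, -349.1, 84.6]
tool_rot: [3.141, -0.0, 0.515]
force: [-0.8, 0.2, 2.8]
width: 11.5
gripper_force: 58.6
```

Call:
play_rows(targets=[[1, 0, 0, -1, 0], [1, 0, 0, -3, 0], [1, 0, 0, -6, 0], [1, 0, 0, -10, 0], [1, 0, 0, -13.5, 0], [1, 0, 0, -13.5, 0]])

```text
clock: 4.2
eef_pos: [454.9, -350.9, 224.6]
tool_rot: [3.133, -0.004, 0.515]
force: [-0.0, -0.2, -1.6]
width: 11.3
gripper_force: 58.8
```

Run:
```python
from h import *
a=np.radians(11.3)
to(621-60*np.cos(a),84-60*np.sin(a),220,11.3)
```

```text
clk 4.2 pos [ 454.9 -350.9  224.6] yaw 29.5 F [-0.  -0.2 -1.6] w 11.3 -> shift cm [ 30.17 -31.55   0.3 ] spin 18.2
```

Call:
play_rows(targets=[[1, 2, -2.1, 0, 1], [1, 5, -5.2, 0, 3], [1, 8, -8.4, 0, 5], [1, 11.2, -11.7, 0, 7], [1, 14.4, -15, 0, 9], [1, 17.6, -18.4, 0, 11], [1, 20.8, -21.8, 0, 13], [1, 24, -25.1, 0, 15], [1, 27, -28.2, 0, 17], [1, 29, -30.4, 0, 18]])

```text
clock: 5.2
eef_pos: [554.9, 62.4, 218.6]
tool_rot: [-3.14, 0.001, 0.203]
force: [0.1, 0.2, -1.2]
width: 10.9
gripper_force: 58.7
```

Call:
play_rows(targets=[[1, 0.7, -1.35, 0, 0.3], [1, 0.7, -1.35, 0, 0.3], [1, 0.7, -1.35, 0, 0.3], [1, 0.7, -1.35, 0, 0.3]])

```text
clock: 5.6
eef_pos: [558.9, 70.1, 219.2]
tool_rot: [3.14, 0.001, 0.192]
force: [0.1, -0.6, -0.9]
width: 11.1
gripper_force: 58.7
```

```bash
python3 look.py w2.png
python3 - <<'E'
from h import *
to(621,84,220,11.3)
P=np.load('w.npy'); Q=P.reshape(-1,3)
q=Q[(abs(Q[:,0]-621)<110)&(abs(Q[:,1]-84)<110)&(Q[:,2]>86)&(Q[:,2]<99)]
print(len(q),cv2.minAreaRect(q[:,:2].astype(np.float32)),np.percentile(q[:,2],[5,50,95]))
E
```

```text
clk 5.7 pos [559.   70.3 219.3] yaw 11.0 F [-0.8 -0.  -1.3] w 11.1 -> shift cm [ 6.35 -0.16 -0.07] spin -0.3
46903 ((623.9730834960938, 85.14468383789062), (170.88633728027344, 160.77325439453125), 11.809444427490234) [91.4214655  92.63259043 95.55514511]
```

View pics/w2.png

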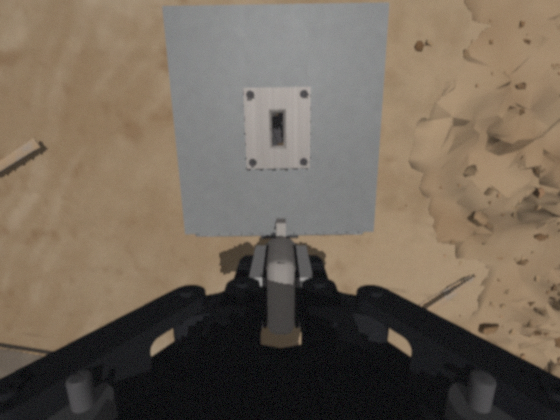

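The wrist view shows the lock plate with its slot at (278,128), nearly vertical in the image. The key hangs in the jaws with its tip near (280,225). Next I'll locate the slot precisely.

```bash
cat > slot.py <<'E'
from h import *
import sys
im=cv2.imread('pics/'+sys.argv[1]); P=np.load('w.npy'); s=T()
box=eval(sys.argv[2]); l,t,r,b=box
c=ctrl.calibration('wrist'); M=s@np.array(c['mount']); f=210/np.tan(np.radians(c['vfov']/2))
def plane(u,v,z):
    d=M[:3,:3]@np.array([(u-c['cx'])/f,(v-c['cy'])/f,1]); return M[:3,3]+d*(z-M[2,3])/d[2]
g=cv2.cvtColor(im,cv2.COLOR_BGR2GRAY)[t:b,l:r]
th,_=cv2.threshold(g,0,255,cv2.THRESH_OTSU); 
for k in (th,th*1.15):
    vv,uu=np.nonzero(g<k); W=np.array([plane(u+l,v+t,95)[:2] for u,v in zip(uu,vv)],np.float32)
    print('slot',k,len(W),W.mean(0),cv2.minAreaRect(W))
Q=P.reshape(-1,3); p=Q[(Q[:,2]>93.8)&(Q[:,2]<97)&(np.hypot(Q[:,0]-622,Q[:,1]-84)<48)]
print('plate',cv2.minAreaRect(p[:,:2].astype(np.float32)),np.median(p[:,2]))
E
python3 slot.py w2.png '[265,104,292,152]'; python3 -c "
from h import *
M=np.array(ctrl.calibration('wrist')['mount']);print(ctrl.calibration('wrist')['cx'],ctrl.calibration('wrist')['cy'])"
```

```text
slot 107.0 448 [624.9654    85.462204] ((624.6519165039062, 85.27003479003906), (25.254554748535156, 10.013421058654785), 10.49750804901123)
slot 123.05 542 [624.8458    85.497215] ((624.62548828125, 85.29462432861328), (26.669296264648438, 11.62283992767334), 10.966275215148926)
plate ((622.5879516601562, 82.24260711669922), (92.36170959472656, 92.22351837158203), 74.86054229736328) 95.46809466674668
280.5383485325426 211.18971519362134
```

```bash
python3 -c "
from h import *
to(624.7,85.3,173,11.0)"
```

```text
clk 5.7 pos [559.   70.3 219.3] yaw 11.0 F [-0.8 -0.  -1.3] w 11.1 -> shift cm [ 6.74 -0.22  4.63] spin 0.0
```

Call:
play_rows(targets=[[1, 2, -0.1, 0, 0], [1, 4.5, -0.22, 0, 0], [1, 6.74, -0.22, 0.5, 0], [1, 6.74, -0.22, 2, 0], [1, 6.74, -0.22, 3.5, 0], [1, 6.74, -0.22, 4.6, 0], [1, 6.74, -0.22, 4.6, 0], [1, 6.74, -0.22, 4.6, 0], [1, 6.74, -0.22, 4.6, 0]])

```text
clock: 6.55
eef_pos: [625.5, 88.0, 174.2]
tool_rot: [3.141, -0.002, 0.195]
force: [-0.7, 0.3, -1.6]
width: 11.2
gripper_force: 58.7
```

```bash
python3 look.py w3.png
python3 - <<'E'
from h import *
to(624.7,85.3,173,11.0)
im=cv2.imread('pics/w3.png')[120:320,200:360]; cv2.imwrite('pics/w3c.png',cv2.resize(im,None,fx=3,fy=3))
E
```

```text
clk 6.6 pos [625.5  88.2 174.3] yaw 11.2 F [ 0.3  0.7 -0.5] w 11.5 -> shift cm [-0.13  0.27  0.13] spin 0.2
```

View pics/w3c.png

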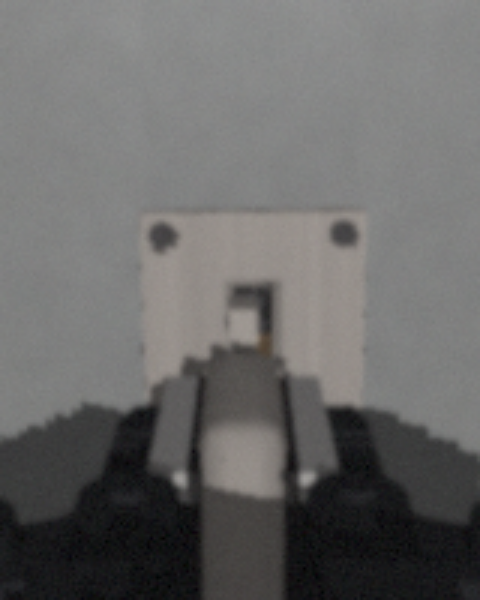

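The crop shows the bit about 2 mm left of the slot centre (bit 244, slot 251). That matches the 2.7 mm error in the reported pose, so I'll correct by +y.

Call:
play_rows(targets=[[1, -0.1, 0.23, 0, 0], [1, -0.1, 0.23, 0, 0], [1, -0.1, 0.23, 0, 0]])

```text
clock: 6.9
eef_pos: [624.5, 85.7, 173.6]
tool_rot: [3.142, -0.0, 0.195]
force: [0.8, 0.6, -1.2]
width: 11.1
gripper_force: 58.7
```

```bash
python3 look.py w4.png
python3 - <<'E'
from h import *
to(624.7,85.3,173,11.0)
im=cv2.imread('pics/w4.png')[170:270,240:320]; cv2.imwrite('pics/w4c.png',cv2.resize(im,None,fx=6,fy=6))
E
```

```text
clk 7.0 pos [624.5  85.8 173.5] yaw 11.2 F [ 0.2  0.6 -0.5] w 11.4 -> shift cm [0.01 0.06 0.05] spin 0.2
```

View pics/w4c.png

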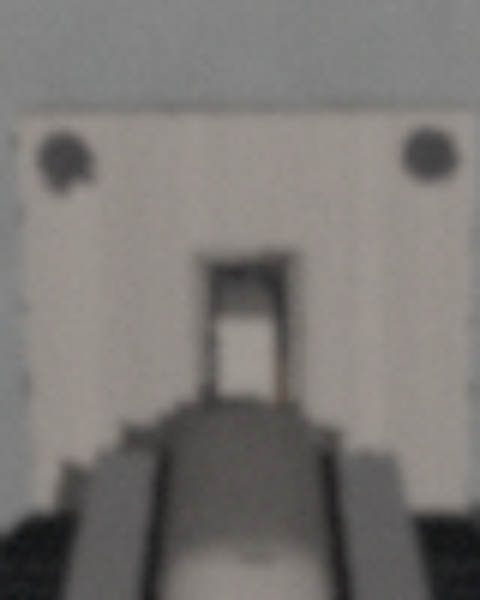

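The bit is now centred on the slot (bit 247, slot 249). I'll go down gently and watch the force.

Call:
play_rows(targets=[[1, 0, 0.03, 0.2, 0], [1, 0, 0.03, 0.4, 0], [1, 0, 0.03, 0.6, 0], [1, 0, 0.03, 0.75, 0], [1, 0, 0.03, 0.8, 0], [1, 0, 0.03, 0.8, 0]])

```text
clock: 7.55
eef_pos: [624.4, 85.5, 165.2]
tool_rot: [3.142, 0.0, 0.196]
force: [-0.1, -0.2, -0.8]
width: 11.3
gripper_force: 58.7
```

Tip about 2.4 mm below the plate face with no force. I'll continue.

Call:
play_rows(targets=[[1, 0, 0, 0.2, 0], [1, 0, 0, 0.4, 0], [1, 0, 0, 0.6, 0], [1, 0, 0, 0.6, 0]])

```text
clock: 7.95
eef_pos: [624.2, 85.5, 159.0]
tool_rot: [3.142, 0.001, 0.196]
force: [0.3, -0.8, -1.2]
width: 11.2
gripper_force: 58.7
```

Call:
play_rows(targets=[[1, 0, 0, 0.2, 0], [1, 0, 0, 0.4, 0], [1, 0, 0, 0.6, 0], [1, 0, 0, 0.8, 0], [1, 0, 0, 0.8, 0], [1, 0, 0, 0.8, 0]])

```text
clock: 8.55
eef_pos: [624.5, 85.5, 151.3]
tool_rot: [3.142, 0.0, 0.196]
force: [0.0, 0.0, -0.1]
width: 11.4
gripper_force: 58.7
```

Call:
play_rows(targets=[[1, 0, 0, 0.1, 0], [1, 0, 0, 0.2, 0], [1, 0, 0, 0.3, 0], [1, 0, 0, 0.4, 0], [1, 0, 0, 0.4, 0]])

```text
clock: 9.05
eef_pos: [624.3, 85.5, 147.1]
tool_rot: [3.142, 0.0, 0.196]
force: [-0.1, 0.1, -0.1]
width: 11.3
gripper_force: 58.7
```

Call:
play_rows(targets=[[1, 0, 0, 0.1, 0], [1, 0, 0, 0.15, 0], [1, 0, 0, 0.15, 0]])

```text
clock: 9.35
eef_pos: [624.4, 85.5, 145.7]
tool_rot: [-3.142, 0.0, 0.196]
force: [0.9, -0.1, -1.0]
width: 11.5
gripper_force: 58.7
```

Call:
play_rows(targets=[[1, 0, 0, 0.1, 0], [1, 0, 0, 0.15, 0], [1, 0, 0, 0.15, 0]])

```text
clock: 9.65
eef_pos: [624.4, 85.5, 144.2]
tool_rot: [3.142, 0.0, 0.196]
force: [0.6, -0.7, -0.0]
width: 11.0
gripper_force: 58.7
```

Call:
play_rows(targets=[[1, 0, 0, 0.1, 0], [1, 0, 0, 0.1, 0]])

```text
clock: 9.85
eef_pos: [624.5, 85.5, 143.3]
tool_rot: [3.142, -0.0, 0.196]
force: [0.1, 0.5, 0.3]
width: 11.4
gripper_force: 58.7
```

Call:
play_rows(targets=[[1, 0, 0, 0.1, 0], [1, 0, 0, 0.1, 0]])

```text
clock: 10.05
eef_pos: [624.6, 85.6, 142.6]
tool_rot: [-3.142, -0.0, 0.196]
force: [0.1, 1.2, 3.4]
width: 11.4
gripper_force: 59.0
```

Contact with the follower is at about 25 mm depth and about 4 N. I'll hold the light pressure and turn counter-clockwise in small steps.

Call:
play_rows(targets=[[1, 0, -0.01, 0, -3], [1, 0, -0.02, 0, -6], [1, 0, -0.02, 0, -9], [1, 0, -0.02, 0, -9]])

```text
clock: 10.45
eef_pos: [624.7, 85.7, 142.4]
tool_rot: [-3.142, -0.001, 0.353]
force: [0.5, -0.3, 0.2]
width: 10.8
gripper_force: 58.7
```

Call:
play_rows(targets=[[1, 0, 0, 0, -1.5], [1, 0, 0, 0, -3], [1, 0, 0, 0, -3]])

```text
clock: 10.75
eef_pos: [624.2, 85.7, 142.1]
tool_rot: [-3.141, 0.0, 0.406]
force: [-0.6, 0.0, -0.8]
width: 11.5
gripper_force: 58.7
```

Call:
play_rows(targets=[[1, 0, -0.01, 0, -1.5], [1, 0, -0.01, 0, -3], [1, 0, -0.01, 0, -3]])

```text
clock: 11.05
eef_pos: [624.4, 85.8, 142.3]
tool_rot: [-3.141, -0.0, 0.458]
force: [-0.0, -0.2, -1.1]
width: 11.4
gripper_force: 58.7
```

The push vanished at about 0.16 rad of turn. I'll try going down gently.

Call:
play_rows(targets=[[1, 0, 0, 0.1, 0], [1, 0, 0, 0.1, 0]])

```text
clock: 11.25
eef_pos: [624.3, 85.8, 141.2]
tool_rot: [-3.142, 0.0, 0.457]
force: [0.6, 0.3, -1.0]
width: 11.2
gripper_force: 58.7
```

Call:
play_rows(targets=[[1, 0, 0, 0.1, 0], [1, 0, 0, 0.2, 0], [1, 0, 0, 0.2, 0]])

```text
clock: 11.55
eef_pos: [624.3, 85.8, 139.1]
tool_rot: [-3.142, 0.0, 0.457]
force: [-0.4, 0.7, -1.7]
width: 11.0
gripper_force: 58.7
```

Call:
play_rows(targets=[[1, 0, 0, 0.1, 0], [1, 0, 0, 0.2, 0], [1, 0, 0, 0.3, 0], [1, 0, 0, 0.4, 0], [1, 0, 0, 0.4, 0]])

```text
clock: 12.05
eef_pos: [624.3, 85.8, 135.1]
tool_rot: [-3.142, 0.0, 0.457]
force: [0.1, -0.7, -0.5]
width: 11.1
gripper_force: 58.7
```

Call:
play_rows(targets=[[1, 0, 0, 0.1, 0], [1, 0, 0, 0.1, 0]])

```text
clock: 12.25
eef_pos: [624.3, 85.8, 134.2]
tool_rot: [-3.142, 0.0, 0.457]
force: [-0.1, 0.2, -1.3]
width: 11.4
gripper_force: 58.7
```

Call:
play_rows(targets=[[1, 0, 0, 0.05, 0], [1, 0, 0, 0.05, 0]])

```text
clock: 12.45
eef_pos: [624.4, 85.8, 133.8]
tool_rot: [-3.142, 0.0, 0.457]
force: [0.3, 1.0, -1.2]
width: 11.5
gripper_force: 58.7
```

Call:
play_rows(targets=[[1, 0, 0, 0.05, 0], [1, 0, 0, 0.05, 0]])

```text
clock: 12.65
eef_pos: [624.5, 85.8, 133.6]
tool_rot: [3.142, -0.0, 0.457]
force: [-1.3, -1.1, 1.1]
width: 11.5
gripper_force: 59.2
```

Call:
play_rows(targets=[[1, 0, 0, 0.05, 0], [1, 0, 0, 0.05, 0]])

```text
clock: 12.85
eef_pos: [624.5, 85.8, 133.6]
tool_rot: [3.141, -0.0, 0.457]
force: [-1.8, -0.1, 5.0]
width: 11.1
gripper_force: 59.8
```

The key is home, with its collar down at z = 133.6 and about 6 N. Now the clockwise turn, with lateral force checks.

Call:
play_rows(targets=[[1, 0, 0.01, -0.03, 4], [1, 0, 0.02, -0.03, 8], [1, 0, 0.03, -0.03, 12], [1, -0.01, 0.04, -0.03, 16], [1, -0.01, 0.05, -0.03, 20], [1, -0.01, 0.05, -0.03, 20]])

```text
clock: 13.45
eef_pos: [624.9, 85.4, 133.6]
tool_rot: [3.141, -0.001, 0.108]
force: [0.5, -0.2, 4.3]
width: 11.0
gripper_force: 59.4
```

Call:
play_rows(targets=[[1, 0, 0.01, 0, 4], [1, 0, 0.02, 0, 8], [1, 0, 0.03, 0, 12], [1, -0.01, 0.04, 0, 16], [1, -0.01, 0.05, 0, 20], [1, -0.01, 0.05, 0, 20]])

```text
clock: 14.05
eef_pos: [624.9, 84.8, 133.6]
tool_rot: [3.142, -0.001, -0.239]
force: [-0.8, -0.7, 3.9]
width: 11.3
gripper_force: 59.5
```

```bash
python3 -c "
from h import *
to(624.4,85.5,133.6,-40.5); print(ctrl.read_state()['torque'],ctrl.read_state()['qpos'])"
```

```text
clk 14.1 pos [624.9  84.8 133.6] yaw -13.7 F [-0.8 -0.7  3.9] w 11.3 -> shift cm [-0.06 -0.06  0.  ] spin 26.8
[-0.09630185  0.22942965  0.02189776] [-0.28509375  0.75333344  0.17586115  1.68488298 -0.18222526  0.71842038
 -1.82857235]
```

Call:
play_rows(targets=[[1, 0, 0.01, 0, 4], [1, 0, 0.02, 0, 8], [1, 0, 0.03, 0, 12], [1, -0.01, 0.04, 0, 16], [1, -0.01, 0.05, 0, 20], [1, -0.01, 0.05, 0, 24], [1, -0.02, 0.06, 0, 28], [1, -0.02, 0.06, 0, 28], [1, -0.02, 0.06, 0, 28]])

```text
clock: 14.95
eef_pos: [624.5, 84.0, 133.6]
tool_rot: [-3.141, -0.001, -0.726]
force: [-0.7, -0.4, 4.2]
width: 11.3
gripper_force: 59.6
```

```bash
python3 -c "
from h import *
to(624.4,85.5,133.6,-40.5); print(ctrl.read_state()['torque'],ctrl.read_state()['qpos'])"
```

```text
clk 14.9 pos [624.5  84.  133.6] yaw -41.6 F [-0.7 -0.4  4.2] w 11.3 -> shift cm [-0.1 -0.1 -0. ] spin -1.1
[-0.14038968  0.17233442  0.01067189] [-0.36377449  0.76806052  0.31129685  1.68868951 -0.32237491  0.73484412
 -2.19085472]
```

Call:
play_rows(targets=[[0.8, 0, 0, 0, 0], [0.4, 0, 0, 0, 0], [0, 0, 0, 0, 0], [0, 0, 0, 0, 0], [0, 0, 0, 0, 0], [0, 0, 0, 0, 0]])

```text
clock: 15.55
eef_pos: [624.1, 84.3, 133.1]
tool_rot: [3.142, 0.0, -0.729]
force: [0.8, 0.6, -0.7]
width: 84.9
gripper_force: 0.0
```

Call:
play_rows(targets=[[0, 0, 0, -1, 0], [0, 0, 0, -3, 0], [0, 0, 0, -6, 0], [0, 0, 0, -9, 0], [0, 0, 0, -11, 0], [0, 0, 0, -11, 0]])

```text
clock: 16.15
eef_pos: [626.2, 84.2, 247.2]
tool_rot: [-3.136, -0.005, -0.729]
force: [0.4, 0.1, -0.4]
width: 85.4
gripper_force: 0.0
```

Run:
```python
from h import *
a=np.radians(11.2); d=107
tx,ty=624.5-d*np.cos(a),85.3-d*np.sin(a); print(tx,ty)
to(tx,ty,230,11.2)
```

```text
519.5377983776365 64.516924419463
clk 16.1 pos [626.2  84.2 247.2] yaw -41.8 F [ 0.4  0.1 -0.4] w 85.4 -> shift cm [-6.65  8.59  1.64] spin -53.0
```

Call:
play_rows(targets=[[0, -1, 1.2, 0, -7], [0, -2, 2.6, 0, -14], [0, -3, 4, 0, -21], [0, -4, 5.3, 0, -28], [0, -5, 6.6, 0, -35], [0, -6, 7.8, 0, -42], [0, -6.65, 8.6, 0, -49], [0, -6.65, 8.6, 0, -53], [0, -6.65, 8.6, 0, -53], [0, -6.65, 8.6, 0, -53]])

```text
clock: 17.15
eef_pos: [517.2, 64.4, 242.9]
tool_rot: [-3.142, 0.0, 0.194]
force: [0.3, -0.3, -0.3]
width: 85.1
gripper_force: 0.0
```

Call:
play_rows(targets=[[0, 0, 0, 0, 0], [0, 0, 0, 0, 0]])

```text
clock: 17.35
eef_pos: [517.3, 64.6, 242.9]
tool_rot: [3.141, 0.0, 0.195]
force: [-0.8, -0.2, -0.5]
width: 85.4
gripper_force: 0.0
```

```bash
python3 look.py w5.png
python3 - <<'E'
from h import *
to(519.5,64.5,62,11.2)
P=np.load('w.npy'); Q=P.reshape(-1,3)
a=np.radians(11.2); X=np.array([np.cos(a),np.sin(a)]); Y=np.array([-X[1],X[0]])
q=Q[:,:2]-np.array([624.5,85.3]); x=q@X; y=q@Y
m=(x<-90)&(x>-140)&(abs(y)<25)&(Q[:,2]>64)&(Q[:,2]<80)
print('tab',m.sum(),np.percentile(x[m],[2,98]),np.percentile(y[m],[2,50,98]),np.median(Q[m,2]))
m=(abs(x)<30)&(abs(y)<30)&(Q[:,2]>125)
print('bow',m.sum(),x[m].mean(),y[m].mean(),Q[m,2].max(),cv2.minAreaRect(Q[m,:2].astype(np.float32)))
E
```

```text
clk 17.4 pos [517.3  64.6 243. ] yaw 11.2 F [-0.3  0.2  0.3] w 85.3 -> shift cm [ 0.22  0.05 18.1 ] spin -0.0
tab 657 [-130.38576267  -90.11643358] [-21.59812575  -0.98131822  21.39555832] 72.27134687588841
bow 1084 -1.3841407469025142 -0.6275155095905068 145.57696665479708 ((624.0753784179688, 84.74314880371094), (12.499321937561035, 33.93889236450195), 48.66478729248047)
```

View pics/w5.png

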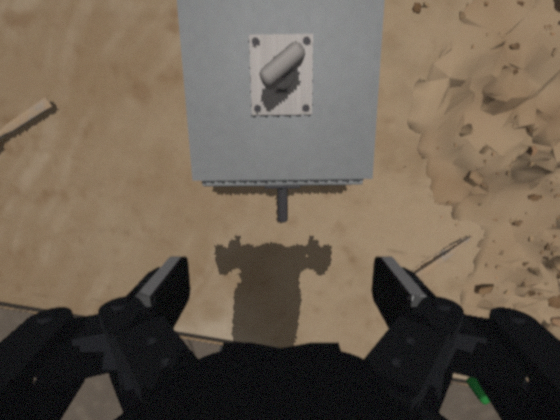

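The key stands by itself in the lock, turned to about −41° (bow at (283,63)). The tab is at (283,187–221). I'll go down onto the tab.

Call:
play_rows(targets=[[0, -0.2, 0.05, 2, 0], [0, -0.48, 0.15, 6, 0], [0, -0.48, 0.15, 10, 0], [0, -0.48, 0.15, 13, 0], [0, -0.48, 0.15, 15.5, 0], [0, -0.48, 0.15, 17.3, 0], [0, -0.48, 0.15, 18.1, 0], [0, -0.48, 0.15, 18.1, 0], [0, -0.48, 0.15, 18.1, 0]])

```text
clock: 18.3
eef_pos: [513.4, 62.1, 62.7]
tool_rot: [3.141, -0.001, 0.195]
force: [0.5, 0.1, 0.1]
width: 85.1
gripper_force: 0.0
```

Call:
play_rows(targets=[[0.4, 0, 0, 0, 0], [0.8, 0, 0, 0, 0], [1, 0, 0, 0, 0], [1, 0, 0, 0, 0], [1, 0, 0, 0, 0], [1, 0, 0, 0, 0], [1, 0, 0, 0, 0], [1, 0, 0, 0, 0]])

```text
clock: 19.1
eef_pos: [512.9, 62.1, 62.4]
tool_rot: [3.141, -0.0, 0.196]
force: [-1.1, 0.6, 4.8]
width: 8.9
gripper_force: 58.9
```

Call:
play_rows(targets=[[1, -0.2, 0, 0, 0], [1, -0.5, 0, 0, 0], [1, -0.8, 0, 0, 0], [1, -1, 0, 0, 0], [1, -1, 0, 0, 0]])

```text
clock: 19.6
eef_pos: [502.8, 60.0, 62.4]
tool_rot: [3.141, -0.0, 0.196]
force: [0.6, -0.5, 5.8]
width: 9.0
gripper_force: 59.0
```

Call:
play_rows(targets=[[1, -0.6, 0, 0, 0], [1, -1.4, 0, 0, 0], [1, -2.3, 0, 0, 0], [1, -3.2, 0, 0, 0], [1, -4.1, 0, 0, 0], [1, -5, 0, 0, 0], [1, -5.9, 0, 0, 0], [1, -6.6, 0, 0, 0], [1, -7, 0, 0, 0], [1, -7, 0, 0, 0]])

```text
clock: 20.6
eef_pos: [432.9, 45.4, 62.3]
tool_rot: [3.14, 0.001, 0.194]
force: [-0.8, -3.8, 9.6]
width: 9.1
gripper_force: 62.7
```

Call:
play_rows(targets=[[1, 0, 0, 0, 0], [0.7, 0, 0, 0, 0], [0.3, 0, 0, 0, 0], [0, 0, 0, 0, 0], [0, 0, 0, 0, 0], [0, 0, 0, 0, 0], [0, 0, 0, 0, 0]])

```text
clock: 21.3
eef_pos: [434.2, 46.6, 62.1]
tool_rot: [-3.141, 0.0, 0.196]
force: [0.1, -0.6, -0.4]
width: 85.5
gripper_force: 0.0
```

Call:
play_rows(targets=[[0, 0, 0, -1, 0], [0, 0, 0, -3, 0], [0, 0, 0, -6, 0], [0, 0, 0, -10, 0], [0, 0, 0, -14, 0], [0, 0, 0, -18, 0], [0, 0, 0, -18, 0], [0, 0, 0, -18, 0], [0, 0, 0, -18, 0]])

```text
clock: 22.2
eef_pos: [433.5, 46.7, 241.7]
tool_rot: [-3.141, 0.001, 0.196]
force: [0.0, -0.6, 0.9]
width: 85.2
gripper_force: 0.0
```

```bash
python3 look.py w6.png
python3 - <<'E'
from h import *
to(0,0,0,11.2)
P=np.load('w.npy'); Q=P.reshape(-1,3)
a=np.radians(11.2); X=np.array([np.cos(a),np.sin(a)]); Y=np.array([-X[1],X[0]])
q=Q[:,:2]-np.array([624.5,85.3]); x=q@X; y=q@Y
m=(x>-240)&(x<-60)&(abs(y)<6)&(Q[:,2]>66)&(Q[:,2]<82)
print('tab',m.sum(),np.percentile(x[m],[2,98]))
m=(abs(x)<30)&(abs(y)<30)&(Q[:,2]>125)
if m.any(): print('bow',m.sum(),Q[m,2].max(),cv2.minAreaRect(Q[m,:2].astype(np.float32)))
im,P,*_=shot('side'); save(im[130:330,170:390],'s6.png')
E
```

```text
clk 22.2 pos [433.3  46.6 241.3] yaw 11.2 F [ 0.8  0.5 -0.6] w 85.5 -> shift cm [-43.36  -3.85  24.24] spin 0.0
tab 495 [-212.08962044 -167.38670136]
```

View pics/w6.png

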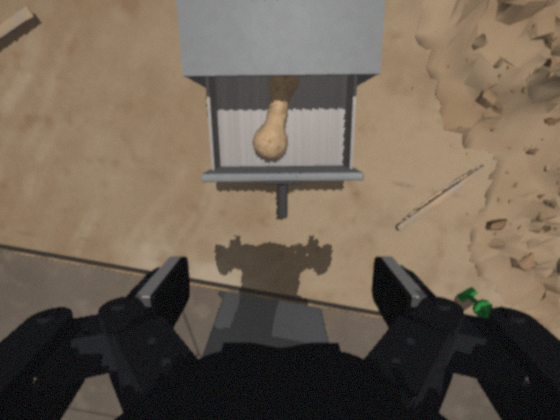

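The drawer is about 80 mm open (tab end moved from −130 to −212) and the gripper is clear. Last, a check that the key is still standing.

View pics/s6.png

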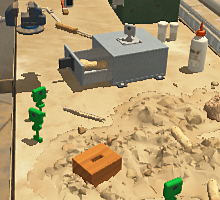

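The side view shows the key standing in the lock at (128,33), the drawer open at (85,60), and the block empty. Nothing else has moved.

```bash
python3 -c "
from cell import ctrl
print(ctrl.finish_job())"
```

```text
the job is handed in; nothing more can be done
None
```

The key is home in the lock, turned about 0.9 rad clockwise and left standing, the drawer is about 8 cm open, and the job was handed in at about 22 s; no verdict came back.

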